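# Gauge a moulded cover's window

### The arm

A 6-joint arm with a two-finger parallel gripper is mounted at the origin on the work surface. World frame = base frame: x ahead of the robot, y to its left, z up, the work surface at z = 0. Lengths are in mm, angles in degrees, forces in N, time in s.
With the tool pointing down it reaches from about 275 to 750 mm from the base axis. Payload 10.2 kg.
Tool frame: the origin (TCP) lies where the fingers leave the gripper's body, on its centre line; the fingertips stand 73 mm ahead of it and the grasp point (between the pads) lies 54 mm ahead of it; z points along the fingers, y is the line along which they close (so a half turn about z gives the same grasp; the last joint's range is limited). The gripper opens to 85 mm and grips with 20 to 120 N. Pads are 22 mm wide; open, the fingers measure 114 mm over their backs; the gripper's body (76 mm by 85 mm) begins 54 mm behind the grasp point. The pads swing forward as they close: fully open they stand 13 mm farther back than shut.
Start: joints at [62.831, 17.928, 85.812, -0, 76.261, -12.8], TCP at [130.307, 508.578, 303.894] pointing down, gripper open.
Joint ranges: [-168.41, 168.41], [-55.51, 124.54], [10.69, 146.95], [-70.63, 250.63], [1, 178], [-165.06, 165.06]. Speed limits (degrees/s): [136.94, 136.94, 172.46, 180, 180, 180].

### API

Orientations are given as [roll, pitch, yaw] about the fixed x, y, z axes, in that order (R = Rz(yaw) Ry(pitch) Rx(roll)).
In Python, from workcell import manip, status, job, snapshot gives the robot as it stands (manip), with the cameras as plain functions, the readings (status) and the job (job).
- The arm moves only by the tool tcp_steps, called after "Request:" by a JSON object that holds its "method" and its "body". Schema: {"type":"object","properties":{"rows":{"type":"array","items":{"type":"array","items":{"type":"array","items":{"type":"number"},"minItems":4,"maxItems":4},"minItems":1,"maxItems":20},"minItems":1,"maxItems":1},"aperture":{"type":"number"},"clamp_n":{"type":"number"},"only":{"type":"string"},"quiet":{"type":"boolean"},"lines":{"type":"string"}},"required":["rows"],"additionalProperties":false}. rows is a list that holds a single list of rows (three levels of brackets), with 1 to 20 rows, each of 4 numbers: dx, dy, dz in mm, then a turn about the tool's z in degrees; each row is the pose to reach, as a shift and turn from the pose commanded when the call began, along the tool's axes at that moment; what a row does not reach only later rows make up. A row lasts 1/10 s, in which the tool goes at most 50 mm and 8.59 degrees, less where a joint would pass 70% of its speed; a pose out of reach is approached as far as the arm can. aperture is the opening from 0.0 (shut) to 1.0 (fully open), set as the call begins (left out keeps the last). The fingers move at their own pace and stop on an object; clamp_n is the grip in N (left out, the last holds). Time passes only in rows, so rows that do not move let the fingers close. The tool returns the time, the measured TCP pose, the force, the opening and the grip force at its end. only (a regular expression) keeps the lines of the reply that match it, lines (a string "A,B") keeps lines A to B, and quiet returns only ok. Input that does not fit is refused with a message, and nothing moves.
- status.get_obs(): the state, without advancing time (a new reading comes with each control period).
- snapshot(name): name is "side" or "top" or "wrist"; returns a dict with "color" (384x512x3 uint8, red, green, blue), "fx", "fy", "cx", "cy" (pixels), "dist" ([k1, k2, p1, p2, k3] as OpenCV has them; the pictures are not rectified), "R" (3x3) and "t" (3): a world point X has camera coordinates R X + t. Camera axes: x right, y down, z forward; pixel columns grow to the right and rows downward; lengths in mm; the calibration is good to about 2 mm. A picture is of the moment at which its call begins. There is no depth.
- job.hand_in(): hands the job in; it is judged then, once.
The state is a dict: "time": time; "joint_pos": joint angles; "joint_velocities": joint speeds; "tau": joint torques, N m; "tcp_pos": TCP position; "eef_rot": TCP orientation; "contact_force": force on the tool from outside, world axes, zero at the start; "ft_torque": the same for the moment, N m; "finger_gap": opening from 0.0 (shut) to 1.0 (fully open); "grasp_force": force on a finger pad.
Only numpy, scipy, OpenCV 4.12 (cv2) and the standard library are available. Lean on these libraries where they do the work, as an engineer would, in place of code of your own. Each camera call takes 0.05 s, during which the arm holds its last target. There are 200 camera calls.

### The job

Check the white moulded cover with the green-handled go gauge from the rack. First lay the straight lower edge of its blade lightly flush along the top of the blue sealing rib for a moment, then pass the blade down through the window slot in the cover's top until the top face lies within the blade's yellow depth band. Finish while still gripping the gauge there, upright and carried by the gripper rather than wedged in the slot, and leave the red gauge and everything else on the bench where it is.

Things in the scene. Friction and masses are not known exactly. Their poses are not given: they have to be found in the camera images.
- go_gauge: GO gauge, loose, 0.2 kg, upright in either rack slot. Steel blade 6 mm (x) x 60 mm (y) x 62 mm tall, yellow band 24 to 42 mm above its lower edge; on top a green handle block 18 mm (x) x 30 mm (y), from 62 to 114 mm above the lower edge. Origin: middle of the straight lower edge, z up. Its axes lie along the rack's; half turns look alike. The rack hides the lowest 35 mm.
- nogo_gauge: NO-GO gauge, loose: the same with a red handle and a blade 64 mm wide, too wide for the window. In the other slot of the rack. Not to be used or disturbed.
- rack: grey plastic gauge rack, fixed, 70 mm (x) x 220 mm (y) x 45 mm tall, with two slots 8 mm (x) x 66 mm (y), 35 mm deep, at y = -55 and +55 mm; origin at the centre of its underside, on the bench.
- cover: white moulded cover, hollow, fixed on a grey nest plate 150 x 230 x 12 mm. Cover 120 mm (x) x 200 mm (y), flat top face 98 mm above the bench; top panel 8 mm thick, empty below it down to the nest plate (78 mm). Origin: centre of the nest plate's underside; y runs along its length, the rib and the window; z up.
- window (a point): centre of the window slot, at the level of the cover's top face. The slot is 8 mm (cover x) x 62 mm (cover y): 1 mm of play on each side of the GO blade; its rim has a 1.5 mm chamfer. A thin black frame is printed round it. It lies 25 mm to +x of the cover's middle.
- rib (a point): middle of the top of the blue sealing rib, which is 8 mm wide (cover x), 160 mm long (cover y) and stands 5 mm above the cover's top face. It lies 32 mm to -x of the cover's middle.
- driver: screwdriver lying on the bench, far middle; bystander.
- tape: roll of yellow tape, 90 mm across, 24 mm tall, lying flat at the left; bystander.
- cleaner: small bottle, 56 mm across, 130 mm tall, at the left edge; bystander.
- tray: clear open tray, 110 x 160 x 35 mm, at the far right; bystander.
- spare: open white plastic moulding, 70 x 120 x 50 mm, at the far left; bystander.
- paperweight: dark steel block 60 x 40 x 30 mm, at the near right; bystander.

How it is judged:
By the outcome, as a careful person would: the job done as asked, in the order asked, and still so for the second after the job is handed in, while the arm keeps its last pose, push and grip.
It also fails if it takes over 43 s, if anything falls off the work surface, if the arm or the gripper's body presses on something with over 40 N, if the wrist force passes 120 N, or if a joint passes its speed limit or range.

## Working session

There is one attempt and no reset: what is moved stays moved. The work goes in short steps, Python scripts to look and compute and a tool call to move; the robot and the scene stay as the last step left them, time stands still between calls to the robot, and variables do not carry over. Pictures are saved under pics/ and viewed, at most 10 in all, crops included, and the job is handed in when it is done.

```bash
ls; mkdir -p pics
```

Run:
```python
from workcell import manip, status, job, snapshot
import cv2,numpy as np
for n in("top","side"):
    s=snapshot(n);cv2.imwrite(f"pics/{n}0.png",cv2.cvtColor(s["color"],cv2.COLOR_RGB2BGR))
    print(n,s["fx"],s["cx"],s["cy"],s["dist"],(-np.array(s["R"]).T@np.array(s["t"])).round(),np.array(s["R"]).round(2).tolist())
o=status.get_obs();print(o["time"],o["tcp_pos"],o["eef_rot"],o["contact_force"])
```

```text
pics
workcell.py
top 493.1124953086525 259.0904800412936 193.36680667557172 [-0.03283403  0.          0.          0.          0.        ] [ 338.   63. 1592.] [[0.01, -1.0, -0.01], [-0.99, -0.01, -0.13], [0.13, 0.01, -0.99]]
side 456.6554771225113 251.2362195239499 198.84406953318882 [-0.15473182  0.          0.          0.          0.        ] [   52. -1003.   759.] [[0.92, -0.39, 0.03], [-0.17, -0.45, -0.88], [0.35, 0.8, -0.48]]
0.1 [130.24030195 508.44411346 303.39695437] [-1.79935039e+02 -1.55137158e-02  1.65628758e+02] [-0.41999833 -0.68929382  0.02330745]
```

View pics/top0.png

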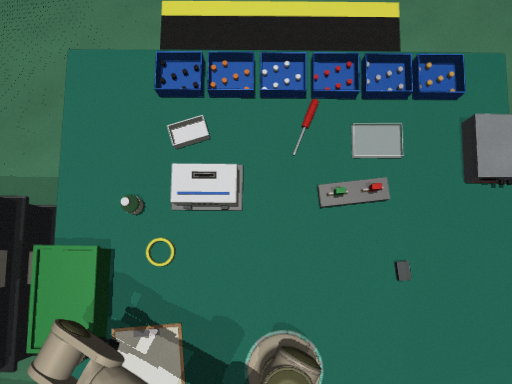

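View pics/side0.png

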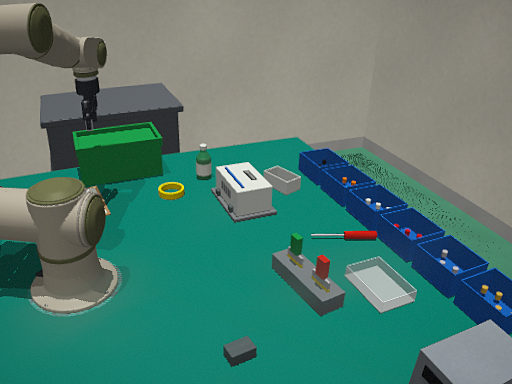

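Top view: green gauge ~(340,191), red ~(375,187), cover ~(205,185) with the rib at row 193 and the window at ~(204,175). Side view: green handle ~(297,243), red ~(322,266). I'll get coarse positions from these first.

Create h.py:
```python
from workcell import manip, status, job, snapshot
import cv2,numpy as np
def K(s): return np.array([[s["fx"],0,s["cx"]],[0,s["fy"],s["cy"]],[0,0,1.]])
def ray(s,uv):
    uv=np.asarray(uv,float).reshape(-1,1,2)
    p=cv2.undistortPoints(uv,K(s),np.array(s["dist"]))[:,0]
    R=np.array(s["R"]);c=-R.T@np.array(s["t"])
    return c,np.c_[p,np.ones(len(p))]@R
def onz(s,uv,z):
    c,d=ray(s,uv); return c+d*((z-c[2])/d[:,2])[:,None]
def cross(s1,u1,s2,u2):
    c1,d1=ray(s1,u1);c2,d2=ray(s2,u2);d1=d1[0];d2=d2[0]
    k=np.linalg.lstsq(np.c_[d1,-d2],c2-c1,rcond=None)[0]
    a=c1+k[0]*d1;b=c2+k[1]*d2; return (a+b)/2,np.linalg.norm(a-b)
def mask(s,lo,hi,box=None):
    h=cv2.cvtColor(s["color"],cv2.COLOR_RGB2HSV);m=cv2.inRange(h,np.array(lo),np.array(hi))
    if box:
        z=np.zeros_like(m);x0,y0,x1,y1=box;z[y0:y1,x0:x1]=m[y0:y1,x0:x1];m=z
    return m
def big(m):
    c=max(cv2.findContours(m,0,cv2.CHAIN_APPROX_NONE)[0],key=cv2.contourArea)
    M=np.argwhere(cv2.drawContours(np.zeros_like(m),[c],-1,255,-1)>0)[:,::-1].astype(float)
    return c,M.mean(0),len(M),cv2.minAreaRect(c)
def save(s,n,box=None,f=1):
    i=cv2.cvtColor(s["color"],cv2.COLOR_RGB2BGR)
    if box: i=i[box[1]:box[3],box[0]:box[2]]
    cv2.imwrite("pics/"+n,cv2.resize(i,None,fx=f,fy=f,interpolation=2))
```

Run:
```python
from h import *
t=snapshot("top");s=snapshot("side")
for n,lo,hi,bt,bs in[("green",(50,120,60),(70,255,255),(330,180,352,202),(285,225,308,258)),("red",(0,150,80),(8,255,255),(362,175,385,197),(310,250,335,282))]:
    a=big(mask(t,lo,hi,bt));b=big(mask(s,lo,hi,bs));print(n,a[1],a[2],b[1],b[2],cross(t,a[1],s,b[1]))
a=big(mask(t,(100,120,50),(130,255,255),(165,185,245,203)));b=big(mask(s,(100,120,50),(130,255,255),(215,160,250,200)))
print("rib",a[1],a[3],b[1],cross(t,a[1],s,b[1]),onz(t,cv2.boxPoints(a[3]),103).round(1).tolist())
w=big(mask(t,(0,0,150),(180,60,255),(165,155,250,215)));print("cover",w[3],onz(t,cv2.boxPoints(w[3]),98).round(1).tolist())
k=big(mask(t,(0,0,0),(180,255,70),(188,166,220,183)));print("frame",k[3],onz(t,[k[1]],98))
```

```text
green [339.94117647 189.92156863] 51 [296.09219858 241.5248227 ] 141 (array([ 551.98825391, -165.6307495 ,  108.20896252]), np.float64(2.456543136678387))
red [376.49090909 185.74545455] 55 [322.57894737 263.53216374] 171 (array([ 565.19634746, -275.94103732,  111.72451393]), np.float64(3.3687365482919236))
rib [203.  192.5] ((203.0, 192.5), (1.0, 50.0), 90.0) [233.85714286 177.19642857] (array([541.46271429, 250.9772735 , 100.39264117]), np.float64(0.16896692830388554)) [[541.7, 327.3, 103.0], [543.5, 174.3, 103.0], [540.4, 174.2, 103.0], [538.6, 327.2, 103.0]]
cover ((203.37255859375, 182.6478729248047), (65.05763244628906, 38.37800598144531), 0.9548412561416626) [[513.4, 350.1, 98.0], [632.9, 352.6, 98.0], [631.6, 151.2, 98.0], [512.5, 150.9, 98.0]]
frame ((203.5, 174.5), (5.0, 23.0), 90.0) [[597.64985474 251.35861773  98.        ]]
```

Slot spacing measures 111 mm (110 nominal), rib and window offsets match, and heights are plausible. Moving above the green gauge and aligning the fingers.

Request:
{"method": "tcp_steps", "body": {"rows": [[[-100, -95, 0, 8], [-200, -190, 0, 16], [-300, -285, 0, 25], [-400, -380, 0, 34], [-500, -475, 0, 50], [-576, -548, 0, 68.8], [-576, -548, 0, 68.8], [-576, -548, 0, 68.8], [-576, -548, 0, 68.8], [-576, -548, 0, 68.8], [-576, -548, 0, 68.8], [-576, -548, 0, 68.8], [-576, -548, 0, 68.8], [-576, -548, 0, 68.8], [-576, -548, 0, 68.8], [-576, -548, 0, 68.8], [-576, -548, 0, 68.8], [-576, -548, 0, 68.8], [-576, -548, 0, 68.8], [-576, -548, 0, 68.8]]], "aperture": 1.0, "clamp_n": 60}}

```text
time: 2.2
tcp_pos: [552.0, -164.1, 304.4]
eef_rot: [180.0, 0.0, 96.9]
contact_force: [0.4, 0.0, -0.2]
finger_gap: 0.999
grasp_force: 0.0
```

Run:
```python
from h import *
w=snapshot("wrist");save(w,"w1.png");R=np.array(w["R"]);print(-R.T@w["t"],R.round(3).tolist(),w["fx"],w["dist"]);o=status.get_obs();print(o["tcp_pos"],o["eef_rot"])
```

```text
[542.41321802 -93.14647144 373.81715151] [[0.993, 0.121, 0.0], [0.116, -0.952, 0.283], [0.034, -0.281, -0.959]] 346.28517945085514 [0.00208497 0.         0.         0.         0.        ]
[ 552.04836116 -164.25659615  304.37068763] [1.79976116e+02 1.48462835e-02 9.68957009e+01]
```

View pics/w1.png

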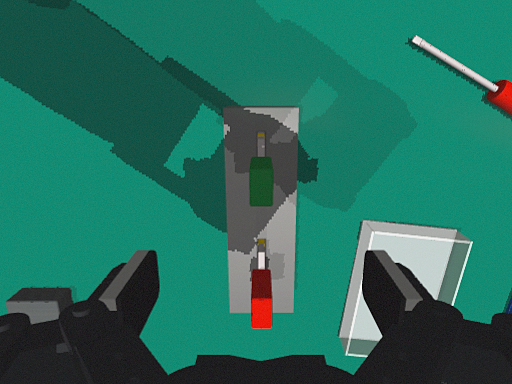

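Wrist view: green handle at cols 250–273, rows 157–206 (back top edge at row 206), blade above it at (261,145), red handle at (262,300), rack edges at cols ~224–299.

Run:
```python
from h import *
w=snapshot("wrist")
h=cv2.cvtColor(w["color"],cv2.COLOR_RGB2HSV)
m=mask(w,(50,120,30),(72,255,255),(235,150,290,215))
# separate handle from bench by hue
print("hue handle",h[190,262],"bench",h[60,450],h[120,330])
m=mask(w,(54,150,20),(70,255,120),(240,150,285,212))
c,ce,n,r=big(m);print(ce,n,r)
H=w["color"]
for y in range(154,210,4):
    xs=np.where(m[y])[0]; print(y,xs.min() if len(xs) else None,xs.max() if len(xs) else None,H[y,262])
mr=mask(w,(0,150,60),(8,255,255),(240,260,285,335));c2,_,n2,r2=big(mr)
print("red",r2,n2)
for y in range(266,332,6):
    xs=np.where(mr[y])[0]; print(y,xs.min() if len(xs) else None,xs.max() if len(xs) else None,H[y,262])
```

```text
hue handle [ 70 199  77] bench [  0   7 229] [ 83 202 121]
[260.59774436 181.24906015] 1064 ((260.5, 181.0), (48.0, 23.0), 90.0)
154 None None [101  96  96]
158 251 270 [22 68 32]
162 251 270 [27 70 38]
166 250 271 [30 70 37]
170 250 271 [26 80 40]
174 250 272 [26 79 40]
178 250 272 [29 82 43]
182 250 271 [22 77 39]
186 250 271 [25 83 44]
190 250 271 [17 77 37]
194 250 271 [25 78 38]
198 250 271 [24 79 39]
202 250 271 [30 80 43]
206 None None [67 81 65]
red ((261.0, 298.5), (59.0, 20.0), 90.0) 1168
266 None None [220 212 212]
272 252 269 [94 19 12]
278 252 269 [97 25 19]
284 252 270 [95 21 14]
290 252 268 [94 20 24]
296 251 270 [93 21 11]
302 251 271 [236  30  11]
308 251 271 [236  32  14]
314 251 271 [235  32  16]
320 251 271 [234  30  12]
326 252 271 [237  18   7]
```

Run:
```python
from h import *
w=snapshot("wrist")
p=onz(w,[(249.5,195),(271.5,195),(260.5,205),(250.5,299),(271.5,299),(261,298.5),(261,328.5),(260.5,157)],124)
print(p.round(1).tolist())
print("front-bottom z72",onz(w,[(260.5,157)],72))
# rack long edges at z=45: gradient per row
h=cv2.cvtColor(w["color"],cv2.COLOR_RGB2HSV)
m=mask(w,(0,0,0),(180,70,255),(210,95,315,320));E=[]
for y in range(115,300,5):
    xs=np.where(m[y])[0];E.append((y,xs.min(),xs.max()))
E=np.array(E);
for k in(1,2):
    P=onz(w,np.c_[E[:,k]+(-.5 if k==1 else .5),E[:,0]],45);f=np.polyfit(P[:,1],P[:,0],1);r=P[:,0]-np.polyval(f,P[:,1]);q=abs(r)<2;f=np.polyfit(P[q,1],P[q,0],1);print(f,"yaw",-np.degrees(np.arctan(f[0])),"x at y=-165",np.polyval(f,-165),q.sum())
```

```text
[[543.6, -169.8, 124.0], [560.1, -167.8, 124.0], [552.8, -176.7, 124.0], [554.5, -259.1, 124.0], [571.8, -257.0, 124.0], [563.1, -257.5, 124.0], [566.7, -286.6, 124.0], [548.4, -140.0, 124.0]]
front-bottom z72 [[ 549.59301528 -149.70171068   72.        ]]
[-1.25697243e-01  4.95660247e+02] yaw 7.1643474334630515 x at y=-165 516.4002922921543 37
[-1.25528158e-01  5.66095320e+02] yaw 7.154810057769697 x at y=-165 586.8074657030994 37
```

Green gauge: (551.3, −163), yaw 7.16°, consistent with the rack midline (width measures 70.4) and the red gauge offset. Descend and grip.

Request:
{"method": "tcp_steps", "body": {"rows": [[[1.3, -0.6, 40, -0.3], [1.3, -0.6, 80, -0.3], [1.3, -0.6, 120, -0.3], [1.3, -0.6, 140, -0.3], [1.3, -0.6, 150, -0.3], [1.3, -0.6, 155, -0.3], [1.3, -0.6, 155, -0.3], [1.3, -0.6, 155, -0.3]]], "aperture": 1.0, "clamp_n": 60}}

```text
time: 3.15
tcp_pos: [552.0, -164.2, 150.1]
eef_rot: [179.9, 0.1, 97.1]
contact_force: [0.6, -0.7, 0.4]
finger_gap: 0.999
grasp_force: 0.0
```

Request:
{"method": "tcp_steps", "body": {"rows": [[[0, 0, 0, 0], [0, 0, 0, 0], [0, 0, 0, 0], [0, 0, 0, 0], [0, 0, 0, 0], [0, 0, 0, 0], [0, 0, 0, 0], [0, 0, 0, 0]]], "aperture": 0.0, "clamp_n": 60}}

```text
time: 3.95
tcp_pos: [551.7, -164.1, 149.1]
eef_rot: [180.0, 0.0, 97.1]
contact_force: [0.7, 0.1, 3.5]
finger_gap: 0.203
grasp_force: 58.9
```

Request:
{"method": "tcp_steps", "body": {"rows": [[[0, 0, -5, 0], [0, 0, -15, 0], [0, 0, -30, 0], [0, 0, -50, 0], [0, 0, -80, 0], [0, 0, -110, 0], [0, 0, -130, 0], [0, 0, -130, 0], [0, 0, -130, 0]]], "clamp_n": 60}}

```text
time: 4.85
tcp_pos: [551.2, -163.9, 278.3]
eef_rot: [-179.9, -0.0, 97.1]
contact_force: [-0.4, 0.6, -2.0]
finger_gap: 0.201
grasp_force: 59.4
```

Run:
```python
from h import *
w=snapshot("wrist");save(w,"w2.png");o=status.get_obs();print(o["contact_force"],o["ft_torque"],o["eef_rot"],o["tcp_pos"])
```

```text
[-0.4526041  -0.11605625 -1.38320453] [-0.03095155  0.01285599 -0.04751954] [-1.79882892e+02 -7.57101997e-02  9.71293673e+01] [ 551.07317754 -163.806627    277.61219897]
```

View pics/w2.png

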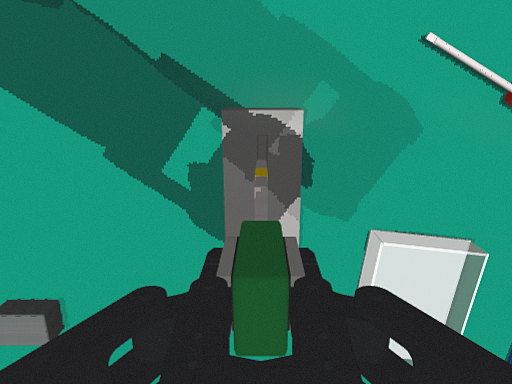

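Wrist view: gauge held straight, handle cols 233–288, blade edge around col 261 with the yellow band at row 173. Next, a viewpoint from which the cover top isn't blocked.

Request:
{"method": "tcp_steps", "body": {"rows": [[[30, 5, 0, 1], [70, 12, 0, 2], [115, 20, 0, 3], [160, 29, 0, 4], [205, 37, 0, 5], [250, 45, 0, 6], [295, 53, 0, 7.1], [335, 60, 0, 7.1], [355, 63, 0, 7.1], [363.8, 64.7, 0, 7.1], [363.8, 64.7, 0, 7.1], [363.8, 64.7, 0, 7.1], [363.8, 64.7, 0, 7.1], [363.8, 64.7, 0, 7.1]]], "clamp_n": 60}}

```text
time: 6.3
tcp_pos: [570.7, 204.0, 278.9]
eef_rot: [-180.0, 0.0, 90.0]
contact_force: [-0.2, 0.6, -2.3]
finger_gap: 0.207
grasp_force: 59.2
```

Run:
```python
from h import *
w=snapshot("wrist");save(w,"w3.png",None,1.5);o=status.get_obs();print(o["eef_rot"],o["tcp_pos"]);np.save("w3",w,allow_pickle=True)
```

```text
[-1.79998764e+02  3.17235716e-03  8.99644489e+01] [570.71498555 204.19255681 278.9378567 ]
```

View pics/w3.png

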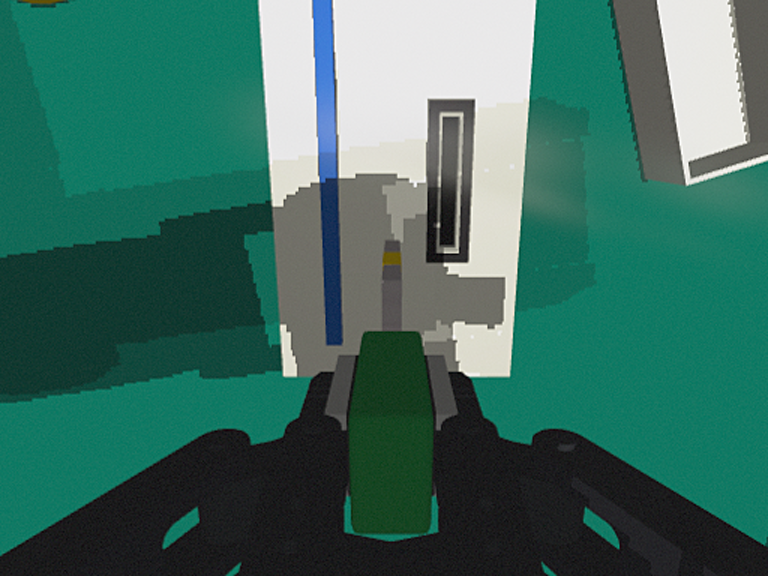

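The picture (1.5x) shows the window frame at cols 427–475, rows 98–262, the rib at cols 313–342, and the blade's lower end at (392,241). Now the metric measurement.

Create meas.py:
```python
from h import *
def frame(w,box,z=98,pr=True):
    g=cv2.cvtColor(w["color"],cv2.COLOR_RGB2GRAY);m=np.zeros_like(g);x0,y0,x1,y1=box
    m[y0:y1,x0:x1]=cv2.inRange(g[y0:y1,x0:x1],0,95)
    c=big(m)[0]
    r=cv2.minAreaRect(onz(w,c[:,0],z)[:,:2].astype(np.float32))
    P=onz(w,c[:,0],z)[:,:2]; 
    # line fits on the two long sides
    mid=np.array(r[0]);q=P[abs(P[:,1]-mid[1])<25]
    L=q[q[:,0]<mid[0]];H=q[q[:,0]>mid[0]]
    fl=np.polyfit(L[:,1],L[:,0],1);fh=np.polyfit(H[:,1],H[:,0],1)
    e=P[abs(P[:,0]-mid[0])<5]
    lo=np.median(e[e[:,1]<mid[1],1]);hi=np.median(e[e[:,1]>mid[1],1])
    yc=(lo+hi)/2;xc=(np.polyval(fl,yc)+np.polyval(fh,yc))/2
    if pr:print("frame rect",r,"centre",round(xc,2),round(yc,2),"len",hi-lo,"wid",np.polyval(fh,yc)-np.polyval(fl,yc),"yaw",-np.degrees(np.arctan([fl[0],fh[0]])))
    return xc,yc
```

Run:
```python
from meas import *
w=np.load("w3.npy",allow_pickle=True).item()
frame(w,(275,55,330,182))
m=mask(w,(105,120,60),(125,255,255),(195,0,240,240));E=[]
for y in range(5,225,5):
    xs=np.where(m[y])[0]
    if len(xs): E.append((y,xs.min()-.5,xs.max()+.5))
E=np.array(E);ys=np.where(m.any(1))[0]
for k in(1,2):
    P=onz(w,E[:,[k,0]],103);f=np.polyfit(P[:,1],P[:,0],1);print("rib",f[0],-np.degrees(np.arctan(f[0])),np.polyval(f,251),abs(P[:,0]-np.polyval(f,P[:,1])).max(),E[:2].tolist())
print("rib near end",onz(w,[(222,ys.max()+.5)],103))
# slot from bright chamfer ring: print gray rows/cols
g=cv2.cvtColor(w["color"],cv2.COLOR_RGB2GRAY)
for y in(90,120,150):print(y,g[y,280:320].tolist())
print("col",g[60:180,299].tolist())
for y in range(152,226,6):print(y,g[y,250:274].tolist())
```

```text
frame rect ((597.3482666015625, 239.40643310546875), (20.856565475463867, 48.866024017333984), 1.1061146259307861) centre 597.41 235.16 len 31.373064816002824 wid 14.819686978520053 yaw [ 2.38610408 -2.3003313 ]
rib -0.0023211744898301223 0.13299326293174576 536.7723272104296 0.337558142119633 [[5.0, 208.5, 220.5], [10.0, 208.5, 220.5]]
rib 0.0002444077764755236 -0.014003533793389865 544.6562491526017 0.46366674799401153 [[5.0, 208.5, 220.5], [10.0, 208.5, 220.5]]
rib near end [[540.5539345  173.39114782 103.        ]]
90 [229, 229, 230, 234, 235, 131, 106, 113, 114, 110, 107, 101, 121, 194, 184, 83, 96, 99, 95, 98, 95, 94, 96, 94, 90, 116, 163, 182, 147, 94, 100, 101, 103, 102, 93, 132, 238, 223, 221, 222]
120 [232, 233, 239, 241, 141, 83, 78, 83, 78, 80, 73, 99, 179, 194, 69, 62, 71, 69, 72, 70, 74, 71, 75, 77, 111, 170, 179, 144, 82, 88, 93, 91, 92, 90, 145, 231, 220, 217, 217, 215]
150 [111, 112, 113, 116, 89, 10, 18, 14, 30, 55, 72, 149, 198, 98, 4, 17, 21, 22, 24, 25, 21, 22, 33, 95, 170, 183, 143, 37, 50, 54, 51, 41, 73, 171, 237, 224, 222, 221, 222, 222]
col [233, 232, 234, 2
[... 1259 characters left out ...]
4, 82, 87, 107, 111, 113, 110, 109, 109]
194 [113, 109, 114, 109, 95, 78, 82, 80, 79, 84, 84, 84, 84, 84, 83, 81, 84, 87, 106, 114, 110, 110, 111, 110]
200 [110, 110, 110, 111, 100, 77, 82, 80, 81, 80, 80, 84, 81, 82, 85, 80, 80, 90, 114, 110, 109, 105, 112, 111]
206 [108, 110, 108, 110, 103, 84, 82, 85, 83, 83, 86, 85, 86, 85, 84, 84, 85, 90, 114, 110, 109, 109, 110, 111]
212 [111, 111, 111, 112, 102, 81, 86, 85, 86, 85, 84, 84, 84, 86, 83, 84, 81, 88, 112, 110, 113, 109, 111, 112]
218 [110, 113, 111, 110, 102, 82, 85, 88, 88, 85, 85, 85, 83, 84, 84, 84, 82, 91, 115, 111, 110, 112, 111, 111]
224 [40, 45, 47, 40, 39, 40, 40, 43, 43, 43, 45, 45, 44, 41, 47, 40, 46, 42, 42, 44, 42, 46, 46, 38]
```

Run:
```python
from meas import *
w=np.load("w3.npy",allow_pickle=True).item()
A=onz(w,[(300.05,90),(299.1,120),(298.5,150)],98);print("centreline",A.round(2).tolist())
B=onz(w,[(299,65.73),(299,174.71),(299,74),(299,168.5)],98);print("frame ends y",B[:,1].round(2),"mid",B[:2,1].mean(),B[2:,1].mean(),"len",B[0,1]-B[1,1],B[2,1]-B[3,1])
W=onz(w,[(284.69,90),(315.23,90),(292.3,90),(308.1,90)],98)[:,0];print("x widths",W,W[1]-W[0],W[3]-W[2])
print("blade end z139/140",onz(w,[(261.5,160.5)],139.9),"handle bottom front",onz(w,[(261,222)],201.9))
g=cv2.cvtColor(w["color"],cv2.COLOR_RGB2GRAY)
print(g[155:170,259].tolist(),g[155:170,264].tolist(),"rgb",w["color"][158:182,261].tolist())
# cover outline: near edge at z=98
print(g[240:258,205].tolist(),g[240:258,320].tolist())
for y in(30,100,200):
  for a,b in((160,200),(325,370)):
    r=w["color"][y,a:b,0].astype(int);i=np.argmax(abs(np.diff(r)));print(y,a+i+.5,onz(w,[(a+i+.5,y)],98))
```

```text
centreline [[597.35, 275.49, 98.0], [597.34, 255.06, 98.0], [597.58, 233.61, 98.0]]
frame ends y [291.32 215.14 285.99 219.86] mid 253.2301979575922 252.92336583013903 len 76.17763785765686 66.1351242025433
x widths [586.69851428 607.87282334 591.97510859 602.92974218] 21.17430906396237 10.954633588391744
blade end z139/140 [[570.53212326 234.16924008 139.9       ]] handle bottom front [[570.13736552 218.21062852 201.9       ]]
[110, 111, 112, 111, 104, 82, 69, 72, 70, 73, 69, 71, 74, 81, 84] [147, 148, 148, 153, 137, 91, 66, 70, 72, 71, 71, 73, 75, 81, 84] rgb [[112, 111, 102], [105, 102, 94], [87, 85, 81], [73, 69, 68], [75, 71, 71], [74, 73, 70], [74, 70, 72], [74, 69, 71], [73, 69, 74], [79, 74, 66], [97, 81, 31], [105, 87, 5], [102, 86, 9], [100, 86, 10], [103, 85, 10], [101, 85, 10], [103, 87, 8], [102, 87, 9], [88, 79, 55], [71, 70, 75], [72, 69, 71], [75, 71, 70], [74, 70, 71], [72, 68, 70]]
[107, 108, 109, 110, 108, 109, 110, 107, 110, 107, 106, 102, 86, 90, 87, 89, 85, 84] [217, 217, 218, 218, 216, 218, 218, 218, 216, 220, 209, 143, 78, 88, 83, 86, 90, 90]
30 173.5 [[512.31424981 313.57625338  98.        ]]
30 355.5 [[632.81147455 313.55657718  98.        ]]
100 178.5 [[512.612901   268.78387327  98.        ]]
100 349.5 [[632.11691356 268.7741926   98.        ]]
200 184.5 [[512.25169688 195.41958103  98.        ]]
200 343.5 [[632.9114948  195.42556467  98.        ]]
```

Everything agrees: cover yaw ≈ 0, window (597.4, 253.1), rib (540.7, 253.2), blade centred on the TCP to about 0.2 mm with its lower edge ~139 mm below it. Next, to ~5 mm over the rib.

Request:
{"method": "tcp_steps", "body": {"rows": [[[15, -10, 0, 0], [35, -22, 0, 0], [48.9, -30, 0, 0], [48.9, -30, 0, 0], [48.9, -30, 0, 0], [48.9, -30, 15, 0], [48.9, -30, 25, 0], [48.9, -30, 31, 0], [48.9, -30, 31, 0], [48.9, -30, 31, 0], [48.9, -30, 31, 0]]], "clamp_n": 60}}

```text
time: 7.45
tcp_pos: [540.8, 253.9, 248.5]
eef_rot: [179.9, -0.0, 90.0]
contact_force: [0.2, -0.7, -1.8]
finger_gap: 0.201
grasp_force: 59.2
```

Run:
```python
from h import *
w=snapshot("wrist");save(w,"w4.png",(130,60,390,320),2.3);o=status.get_obs();print(o["contact_force"],o["eef_rot"],o["tcp_pos"])
```

```text
[ 0.42005346  1.40182233 -1.86049912] [ 1.79950017e+02 -1.09495570e-02  9.00285861e+01] [540.71774561 253.89858861 248.42839508]
```

View pics/w4.png

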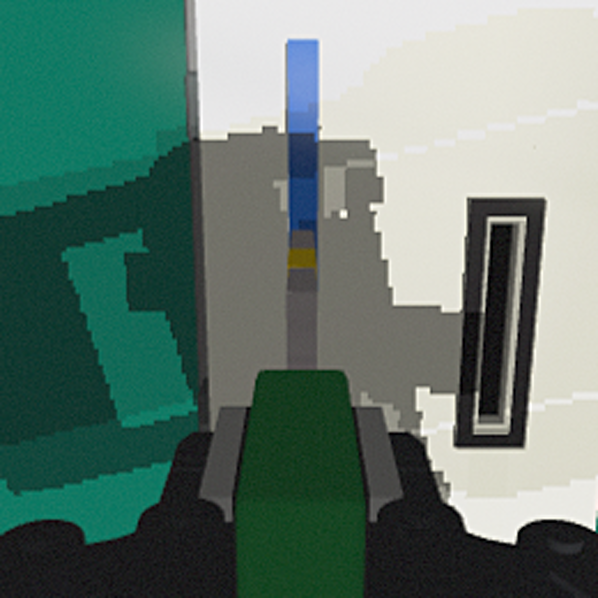

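The blade (cols 287–317 in the crop) lies right on the rib's line (cols 287–320). Slow descent to contact.

Request:
{"method": "tcp_steps", "body": {"rows": [[[0, 0, 2, 0], [0, 0, 4, 0], [0, 0, 4.5, 0], [0, 0, 5, 0], [0, 0, 5, 0], [0, 0, 5, 0]]], "clamp_n": 60}}

```text
time: 8.1
tcp_pos: [540.6, 253.9, 242.9]
eef_rot: [180.0, -0.0, 90.0]
contact_force: [-0.0, 0.0, -2.8]
finger_gap: 0.2
grasp_force: 59.2
```

Request:
{"method": "tcp_steps", "body": {"rows": [[[0, 0, 0.3, 0], [0, 0, 0.6, 0], [0, 0, 0.6, 0], [0, 0, 0.6, 0]]], "clamp_n": 60}}

```text
time: 8.5
tcp_pos: [540.5, 253.9, 242.3]
eef_rot: [-180.0, -0.0, 90.0]
contact_force: [0.1, -0.2, -1.5]
finger_gap: 0.204
grasp_force: 59.2
```

```bash
python3 -c "
from workcell import manip, status, job, snapshot
o=status.get_obs();print(o['contact_force'],o['ft_torque'],o['tcp_pos'])"
```

```text
[ 0.07683759 -0.24849239 -1.53768321] [-0.03391535 -0.02053053  0.02678191] [540.54951483 253.89930056 242.29539404]
```

Request:
{"method": "tcp_steps", "body": {"rows": [[[0, 0, 0.3, 0], [0, 0, 0.3, 0], [0, 0, 0.3, 0], [0, 0, 0.3, 0]]], "clamp_n": 60, "only": "force|pos"}}

```text
tcp_pos: [540.6, 253.9, 242.1]
contact_force: [-0.1, -0.0, 0.4]
grasp_force: 59.5
```

```bash
python3 -c "
from workcell import manip, status, job, snapshot
o=status.get_obs();print(o['contact_force'],o['ft_torque'],o['tcp_pos'])"
```

```text
[-0.07698129 -0.00843863  0.4078676 ] [-0.03764327  0.10705963 -0.03554077] [540.59346951 253.88781595 242.1144264 ]
```

Request:
{"method": "tcp_steps", "body": {"rows": [[[0, 0, 0.3, 0], [0, 0, 0.3, 0], [0, 0, 0.3, 0], [0, 0, 0.3, 0]]], "clamp_n": 60, "only": "force|pos"}}

```text
tcp_pos: [540.6, 253.9, 242.1]
contact_force: [-1.8, -0.4, 4.7]
grasp_force: 60.3
```

```bash
python3 -c "
from workcell import manip, status, job, snapshot
o=status.get_obs();print(o['contact_force'],o['ft_torque'],o['tcp_pos'])"
```

```text
[-1.78040156 -0.43737464  4.65992709] [-0.11473029  0.36914266 -0.0095321 ] [540.60864208 253.92331425 242.10342712]
```

Request:
{"method": "tcp_steps", "body": {"rows": [[[0, 0, 0.1, 0], [0, 0, 0.1, 0], [0, 0, 0.1, 0], [0, 0, 0.1, 0], [0, 0, 0.1, 0], [0, 0, 0.1, 0], [0, 0, 0.1, 0], [0, 0, 0.1, 0]]], "clamp_n": 60, "only": "force|pos"}}

```text
tcp_pos: [540.6, 253.9, 242.1]
contact_force: [-2.0, -0.6, 6.8]
grasp_force: 60.4
```

Run:
```python
from h import *
o=status.get_obs();print(o['contact_force'],o['ft_torque'],o['tcp_pos'])
s=snapshot("side");save(s,"s5.png",(200,120,290,230),5)
```

```text
[-2.02502894 -0.62197052  6.82849042] [-0.19920936  0.4278853  -0.01503138] [540.60349767 253.91329335 242.09124393]
```

View pics/s5.png

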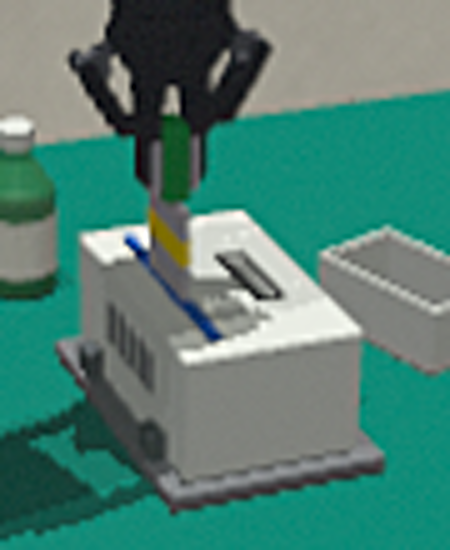

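The gauge stands upright and flush along the rib: vertical force ~8 N, and the moment puts the reaction near the blade's middle. Lift and go over the window.

Request:
{"method": "tcp_steps", "body": {"rows": [[[0, 0, -2, 0], [0, 0, -6, 0], [0, 0, -10, 0], [0, 0, -10, 0], [-0.8, 15, -10, 0], [-0.8, 35, -10, 0], [-0.8, 50, -10, 0], [-0.8, 57, -10, 0], [-0.8, 57, -10, 0], [-0.8, 57, -10, 0], [-0.8, 57, -10, 0]]], "clamp_n": 60}}

```text
time: 11.25
tcp_pos: [597.0, 253.3, 251.7]
eef_rot: [-180.0, 0.0, 90.1]
contact_force: [-0.5, -0.2, -1.4]
finger_gap: 0.201
grasp_force: 59.4
```

Run:
```python
from h import *
import numpy as np
w=snapshot("wrist");save(w,"w6.png",(200,80,330,210),4.6);np.save("w6",w);o=status.get_obs();print(o["contact_force"],o["ft_torque"],o["eef_rot"],o["tcp_pos"])
```

```text
[ 0.3080218  -0.72316297 -2.55689183] [-0.05093202 -0.0010311   0.02043152] [-1.79999900e+02 -3.53785869e-03  9.00510769e+01] [597.06386504 253.30462792 251.83248594]
```

View pics/w6.png

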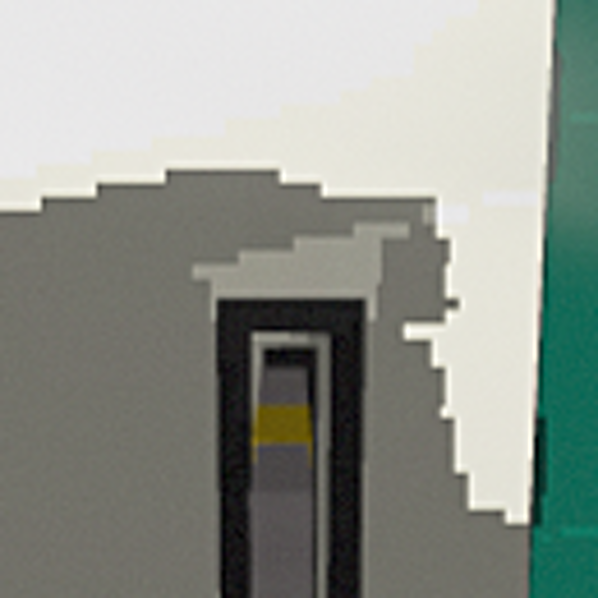

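The blade's lower end (crop 262–308, row 367) sits inside the slot's outline (frame 216–365, far inner rim at row 350). Now the subpixel offset.

Run:
```python
from h import *
w=np.load("w6.npy",allow_pickle=True).item()
g=cv2.cvtColor(w["color"],cv2.COLOR_RGB2GRAY).astype(int)
for y in(155,158,162,164,166,172,178,186):print(y,g[y,243:285].tolist())
for x in(252,261,262,263):print("col",x,g[140:170,x].tolist())
print(w["color"][150:165,262].tolist())
```

```text
155 [114, 111, 117, 112, 36, 26, 26, 29, 30, 29, 24, 66, 134, 120, 92, 77, 79, 76, 59, 62, 60, 59, 62, 60, 60, 65, 94, 111, 78, 13, 14, 26, 19, 23, 11, 37, 81, 124, 111, 113, 111, 114]
158 [110, 116, 117, 112, 28, 17, 22, 29, 26, 26, 14, 63, 138, 124, 50, 9, 19, 17, 23, 14, 21, 13, 16, 17, 22, 32, 91, 108, 79, 19, 15, 23, 20, 23, 14, 36, 82, 119, 112, 112, 110, 114]
162 [112, 114, 116, 113, 61, 18, 20, 22, 23, 28, 21, 64, 133, 101, 68, 71, 74, 73, 72, 72, 73, 74, 73, 58, 9, 36, 89, 108, 78, 11, 19, 28, 18, 20, 22, 30, 85, 121, 115, 113, 114, 113]
164 [112, 112, 116, 112, 59, 16, 16, 21, 25, 33, 20, 63, 132, 87, 68, 70, 73, 69, 75, 73, 70, 72, 71, 62, 6, 38, 90, 109, 83, 11, 21, 26, 26, 16, 16, 39, 88, 119, 113, 113, 112, 114]
166 [114, 114, 116, 112, 61, 13, 15, 30, 32, 22, 24, 63, 131, 81, 69, 69, 72, 71, 75, 74, 69, 73, 76, 68, 9, 39, 86, 107, 79, 6, 16, 28, 23, 19, 19, 41, 104, 116, 112, 111, 113, 115]
172 [112, 110, 118, 111, 61, 17, 16, 27, 22, 15, 12, 48, 100, 82, 79, 81, 86, 83, 79, 84, 84, 81, 84, 85, 59, 42, 109, 109, 79, 11, 22, 15, 30, 25, 15, 46, 101, 119, 113, 113, 112, 
[... 433 characters left out ...]
 29, 30, 31, 29, 23, 32, 26, 33, 25, 29, 28, 29, 33, 31, 22, 27, 27, 27]
col 261 [154, 150, 148, 157, 130, 34, 24, 31, 29, 29, 26, 14, 110, 149, 112, 59, 6, 11, 23, 35, 63, 76, 72, 71, 75, 71, 75, 77, 78, 85]
col 262 [150, 149, 151, 157, 130, 35, 22, 34, 31, 31, 33, 15, 108, 148, 113, 62, 16, 18, 14, 32, 62, 77, 72, 70, 73, 71, 74, 72, 85, 82]
col 263 [151, 150, 150, 155, 129, 34, 27, 32, 29, 24, 26, 15, 84, 127, 115, 60, 15, 26, 21, 36, 62, 76, 73, 72, 70, 72, 69, 71, 84, 83]
[[32, 34, 30], [17, 14, 19], [109, 109, 99], [151, 148, 137], [114, 113, 106], [63, 62, 56], [18, 14, 18], [18, 17, 20], [15, 13, 16], [33, 32, 32], [63, 61, 63], [79, 76, 75], [74, 71, 70], [73, 69, 70], [74, 73, 69]]
```

Run:
```python
from h import *
w=np.load("w6.npy",allow_pickle=True).item()
F=onz(w,[(262.72,162),(262,144.3),(262,151.8),(246.95,162),(278.7,162)],98)
print("slot x",F[0],"y from frame",F[1,1]-38.0,"from chamfer",F[2,1]-32.5,"wid",F[4,0]-F[3,0])
# frame centre further down the rows (178,186): edges
F2=onz(w,[((246.93+278.35)/2,178),((247.07+278.05)/2,186)],98);print(F2)
for z in(112,112.7,113.4):
    B=onz(w,[(261.5,159.45),(266.35,163)],z);print(z,"blade c",B[0]-[0,30,0],"x from right edge",B[1,0]-3)
```

```text
slot x [597.57870046 279.56464678  98.        ] y from frame 253.18121890756794 from chamfer 253.8000060359314 wid 20.80283376993509
[[597.56478202 268.76479242  98.        ]
 [597.5309348  263.25497932  98.        ]]
112 blade c [596.7284572  253.98940561 112.        ] x from right edge 596.7152056719759
112.7 blade c [596.72613612 254.12597669 112.7       ] x from right edge 596.702891142187
113.4 blade c [596.72381505 254.26254777 113.4       ] x from right edge 596.6905766123981
```

Request:
{"method": "tcp_steps", "body": {"rows": [[[-0.6, 0.85, 0, 0], [-0.6, 0.85, 0, 0], [-0.6, 0.85, 0, 0], [-0.6, 0.85, 4, 0], [-0.6, 0.85, 8, 0], [-0.6, 0.85, 11, 0], [-0.6, 0.85, 13, 0], [-0.6, 0.85, 14.5, 0], [-0.6, 0.85, 16, 0], [-0.6, 0.85, 17, 0], [-0.6, 0.85, 17, 0], [-0.6, 0.85, 17, 0]]], "clamp_n": 60}}

```text
time: 12.5
tcp_pos: [598.4, 252.5, 234.7]
eef_rot: [180.0, -0.0, 90.0]
contact_force: [0.2, 0.1, -3.3]
finger_gap: 0.202
grasp_force: 59.4
```

```bash
python3 -c "
from workcell import manip, status, job, snapshot
o=status.get_obs();print(o['contact_force'],o['ft_torque'],o['tcp_pos'])"
```

```text
[ 0.22497778  0.14927662 -3.28475786] [0.03706372 0.00470824 0.077089  ] [598.44140059 252.53148854 234.66945076]
```

Entered with no force. Small x correction, then down.

Request:
{"method": "tcp_steps", "body": {"rows": [[[0, -0.4, 0, 0], [0, -0.4, 2, 0], [0, -0.4, 4, 0], [0, -0.4, 6, 0], [0, -0.4, 8, 0], [0, -0.4, 9, 0], [0, -0.4, 9, 0]]], "clamp_n": 60}}

```text
time: 13.2
tcp_pos: [598.0, 252.5, 225.4]
eef_rot: [-180.0, 0.0, 90.0]
contact_force: [0.2, 0.1, -2.0]
finger_gap: 0.206
grasp_force: 59.4
```

Run:
```python
from h import *
o=status.get_obs();print(o['contact_force'],o['ft_torque'],o['tcp_pos'])
w=snapshot("wrist");np.save("w7",w)
g=cv2.cvtColor(w["color"],cv2.COLOR_RGB2GRAY).astype(int)
for y in(155,165,175,185):print(y,g[y,243:288].tolist())
for x in(261,263):print("col",x,g[130:180,x].tolist())
```

```text
[ 0.2224399   0.05902954 -2.01538162] [ 0.06503343 -0.01546321 -0.0199982 ] [597.96362024 252.48141722 225.37791085]
155 [106, 14, 25, 25, 19, 35, 26, 33, 28, 31, 27, 30, 32, 26, 29, 29, 30, 25, 22, 33, 30, 30, 29, 26, 29, 25, 32, 29, 24, 28, 25, 26, 25, 21, 23, 5, 44, 98, 116, 112, 113, 112, 111, 114, 112]
165 [111, 12, 21, 27, 32, 15, 30, 22, 35, 91, 130, 119, 49, 59, 71, 72, 72, 66, 71, 70, 73, 70, 73, 67, 7, 58, 111, 104, 53, 15, 29, 25, 23, 23, 18, 21, 44, 98, 117, 114, 112, 112, 109, 112, 112]
175 [114, 1, 24, 23, 18, 19, 27, 28, 23, 72, 132, 125, 95, 83, 82, 88, 80, 87, 85, 83, 82, 87, 80, 82, 74, 65, 110, 100, 53, 13, 19, 12, 22, 18, 19, 17, 53, 119, 114, 111, 112, 114, 109, 111, 108]
185 [111, 34, 17, 19, 22, 21, 20, 20, 22, 65, 108, 92, 66, 71, 69, 71, 71, 70, 72, 71, 68, 70, 71, 69, 64, 62, 110, 101, 33, 17, 17, 19, 25, 13, 18, 26, 67, 121, 112, 113, 111, 113, 111, 111, 114]
col 261 [113, 110, 112, 111, 110, 109, 111, 108, 130, 151, 150, 146, 147, 147, 145, 147, 147, 147, 150, 156, 126, 9, 23, 25, 25, 22, 21, 26, 37, 101, 134, 111, 73, 70, 71, 71, 72, 69, 83, 81, 81, 81, 80, 83, 81, 85, 79, 71, 73, 69]
col 263 [111, 113, 116, 110, 111, 111, 109, 107, 130, 152, 149, 148, 149, 149, 148, 150, 147, 147, 148, 157, 128, 14, 30, 27, 25, 30, 31, 24, 37, 101, 135, 110, 74, 70, 71, 73, 69, 73, 83, 79, 81, 79, 82, 82, 81, 82, 81, 73, 71, 71]
```

The blade is centred in x with free gaps on both sides and no force. Down to band centre.

Request:
{"method": "tcp_steps", "body": {"rows": [[[0, 0, 2.5, 0], [0, 0, 5, 0], [0, 0, 7.5, 0], [0, 0, 10, 0], [0, 0, 12.5, 0], [0, 0, 15, 0], [0, 0, 17.5, 0], [0, 0, 19.5, 0], [0, 0, 21, 0], [0, 0, 21, 0], [0, 0, 21, 0], [0, 0, 21, 0]]], "clamp_n": 60}}

```text
time: 14.45
tcp_pos: [598.0, 252.6, 204.7]
eef_rot: [180.0, -0.0, 90.0]
contact_force: [-0.5, 0.1, -1.2]
finger_gap: 0.204
grasp_force: 59.4
```

Run:
```python
from h import *
o=status.get_obs();print(o['contact_force'],o['ft_torque'],o['tcp_pos'])
w=snapshot("wrist");save(w,"w8.png",(180,80,350,250),3.5)
s=snapshot("side");save(s,"s8.png",(200,120,290,230),5)
```

```text
[-0.45294591  0.07816988 -1.1881688 ] [-0.04294112 -0.03162202  0.01038627] [598.02584515 252.5715167  204.73082434]
```

View pics/s8.png

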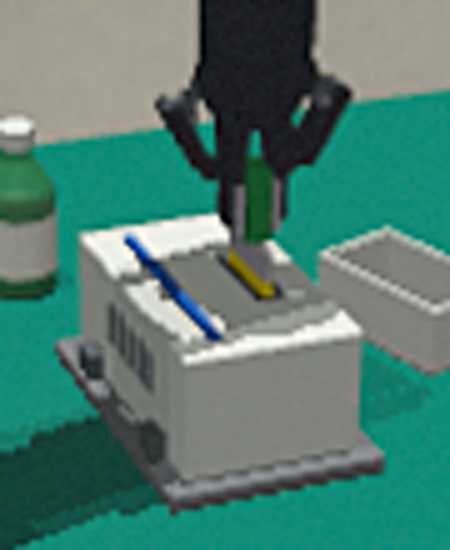

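View pics/w8.png

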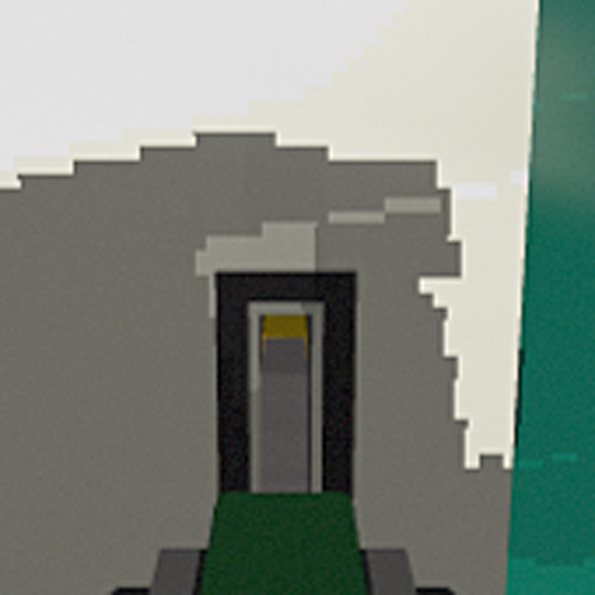

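Side view: the band's upper part (crop 230–275, 250–295) shows just above the top face, with its lower part in the slot. Wrist view: the band crosses the rim and the blade is centred. The force is only the gauge's weight, so I'm handing in.

```bash
python3 -c "
from workcell import manip, status, job, snapshot
print(job.hand_in())"
```

```text
the job is handed in; nothing more can be done
None
```

The go gauge was laid flush on the blue rib at about 8 N, then lowered through the window until the cover's top face was in the yellow band, and handed in at 14.6 s still gripped, upright and free of side force; no verdict came back.

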